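# Turn the four-way rack to its microtube side and dock it

## Task

The white four-way tube rack stands on its narrow side in front of the aluminium rack guide, its four big tube holes on top. To get it ready for 1.5 ml microtubes, tip it over towards the guide by pushing with the fingertips, so that it lies flat with the 32 wells that now face away from the guide on top, then push it into the guide until its whole front side sits flush against the stop. Only push it: do not grip, straddle or lift the rack, and leave the tubes and the bottle standing beside it alone.

Things in the scene. Friction and masses are not known exactly. Their poses are not given: they have to be found in the camera images.
- rack_centre (a point): Middle of the white tube rack, same axes as rack: 47.5 mm above the worktop while it stands, 25.5 mm when it lies. Lying as wanted, its -x side is up and its z axis is level and points to the guide's stop. A push low on the standing rack slides it; a push near its top, along its +x, tips it over its lower +x edge, and past about 28 degrees it falls by itself.
- rack: White plastic four-way tube rack, loose, 0.15 to 0.3 kg: 51 mm (x) by 175 mm (y) by 95 mm (z); solid to fingers. It starts standing on a 51 x 175 mm side, +x side towards the guide; origin in the middle of that underside, z up. Holes: 4 of 30 mm on the +z side, 12 of 17 mm underneath, 32 of 11 mm (1.5 ml wells) on the -x side, away from the guide, 32 of 8 mm on the +x side.
- rack_guide: Bare aluminium rack guide, fixed: back stop and two cheeks, 22 mm high, open below to the worktop. Origin: on the worktop, mid front face of the stop; x is the way the rack is pushed in, y along the stop. Cheeks 181 mm apart inside, straight for 26 mm before the stop, flared 9 mm a side to 43 mm. Rack home: centre at x = -47.5 mm. It starts at x = -180 to -200, y within 15 mm, within 0.15 rad.
- tube_a: Bystander: 50 ml screw-cap tube, loose, standing upright on the worktop, 36 mm wide, 118 mm tall; origin in the middle of its foot. On the -y side of the guide.
- tube_b: Bystander: a second such 50 ml tube, 36 mm wide, 118 mm tall, loose, upright; origin in the middle of its foot. On the -y side of the guide.
- bottle: Bystander: white round reagent bottle with a screw cap, 68 mm wide, 150 mm tall, loose, upright; origin in the middle of its foot. On the -y side of the guide.

How it is judged:
By the outcome, as a careful person would: the job done as asked, in the order asked, and still so for the second after the job is handed in, with the robot touching nothing.
It also fails if it takes over 61 s, if anything falls off the work surface, if the arm or the gripper's body presses on something with over 40 N, if the wrist force passes 120 N, or if a joint passes its speed limit or range.

## Robot

A 6-joint arm with a two-finger parallel gripper is mounted at the origin on a cart in front of the work surface, level with it; the furniture and walls round the work are solid. World frame = base frame: x ahead of the robot, y to its left, z up, the work surface at z = 0. Lengths are in m, angles in rad, forces in N, time in s.
With the tool pointing down it reaches from about 0.35 to 0.95 m from the base axis. Payload 17.4 kg.
Tool frame: the origin (TCP) lies at the very end of the fingers, on their centre line; the grasp point (between the pads) lies 19 mm behind it; z points along the fingers, y is the line along which they close (so a half turn about z gives the same grasp; the last joint's range is limited). The gripper opens to 93 mm and grips with 3 to 60 N. Pads are 15 mm wide; open, the fingers measure 128 mm over their backs; the gripper's body (75 mm by 188 mm) begins 65 mm behind the grasp point.
Start: joints at [1.242, 0.116, 1.442, -0, 1.584, -0.038], TCP at [0.194, 0.647, 0.219] pointing down, gripper open.
Joint ranges: [-2.83, 2.83], [-0.83, 2.19], [0.07, 2.5], [-1.14, 4.28], [0.01, 3], [-2.97, 2.97]. Speed limits (rad/s): [1.89, 1.89, 2.22, 3.14, 3.14, 3.14].

## Interface

Orientations are given as a rotation vector (axis times angle).
In Python, from bench import robot, solver, eyes, spotter gives the robot as it stands. Calls block until the motion is done:
- robot.move_to(position, orientation): joint-space move of the TCP to a pose.
- robot.movel(position, speed=0.15, rotation=None, until_force=None): straight line of the TCP; rotation=None keeps the orientation; speed is the mean speed in m/s. With until_force (N) it stops when the force on the tool has changed by that much, and returns True; else False.
- robot.set_joints(angles): joint-space move.
- robot.command_gripper(opening, f_grip=None): finger opening in m; f_grip is the grip in N (None keeps the last); returns when the fingers have stopped.
- robot.hold(seconds).
- solver.solve_ik(position, orientation): joint angles nearest the present ones, or None.
- robot.observe(): the state.
- eyes.grab_frame(name): name is "scene" or "side" or "wrist"; returns a dict with "frame" (400x640x3 uint8, red, green, blue), "fx", "fy", "cx", "cy" (pixels), "view" (4x4, takes a point from world to camera coordinates); the wrist camera has in their place "T_tool_cam" (4x4, takes a point from camera to tool coordinates, whose origin is the TCP and whose axes are the flange's). Camera axes: x right, y down, z forward; pixel columns grow to the right and rows downward; lengths in m; the calibration is good to about 2 mm. A picture is of the moment at which its call begins: read the wrist's pose just before it. There is no depth.
A pose or a line that the arm cannot do raises robot.MotionError and nothing moves.
- robot.close_job(): hands the job in; it is judged then, once.
Trained networks look in the newest picture that a camera, given by its name, has taken for a name from the list of things; names that differ only in an ending like _2 or _b are one class to them, and where a whole thing is asked for, a point or a joint stands for the part that bears it (a point fixed in the world has none). Each returns a list of dicts, best first, with "confidence" (0 to 1); they miss things now and then, are a little off and sometimes report something else, mostly with a low value. They report only what shows in the picture. A call takes as long as a camera call.
- spotter.regions_of(query, camera): "region" (400x640 bool, what is visible of it) and "pixel" ([column, row] in pixels, amid what is visible of it).
The state is a dict: "clock": time; "joints": joint angles; "dq": joint speeds; "joint_torque": joint torques, N m; "ee_pos": TCP position; "orientation": TCP orientation; "force": force on the tool from outside, world axes, zero at the start; "torque": the same for the moment, N m; "gripper_width": finger opening in m; "finger_force": force on a finger pad.
Only numpy, scipy, OpenCV 4.12 (cv2) and the standard library are available. Lean on these libraries where they do the work, as an engineer would, in place of code of your own. Each camera call takes 0.05 s, during which the arm holds its last target. There are 200 camera calls.

## Working session

There is one attempt and no reset: what is moved stays moved. The work goes in short steps, each a Python script; the robot and the scene stay as the last script left them, time stands still between calls to the robot, and variables do not carry over. Pictures are saved under pics/ and viewed, at most 10 in all, crops included, and the job is handed in when it is done.

```bash
mkdir -p pics; ls; cat > look.py <<'E'
from bench import robot, solver, eyes, spotter
import cv2, numpy as np
E
python3 - <<'E'
from look import *
ims=[]
for c in ("scene","side"):
    f=eyes.grab_frame(c); np.set_printoptions(precision=3,suppress=True)
    print(c,f["fx"],f["fy"],f["cx"],f["cy"]);print(f["view"]); V=f["view"]; print(-V[:3,:3].T@V[:3,3])
    im=cv2.cvtColor(f["frame"],cv2.COLOR_RGB2BGR); cv2.imwrite(f"pics/{c}0.png",im)
    for n in ("rack","rack_guide"):
        for r in spotter.regions_of(n,c)[:2]:
            print(n,r["confidence"],r["pixel"],r["region"].sum())
print(robot.observe())
E
```

```text
pics
scene 361.06120637519615 361.06120637519615 320.07417080511635 198.79767609172723
[[ 0.773 -0.635  0.004 -0.624]
 [-0.452 -0.555 -0.698  0.114]
 [ 0.445  0.538 -0.716  0.831]
 [ 0.     0.     0.     1.   ]]
[ 0.164 -0.779  0.677]
rack 0.67 [252.7, 164.3] 1876
rack_guide 0.8 [328.0, 169.5] 467
side 479.87672186058086 479.87672186058086 323.68238986467776 208.62792919716009
[[-0.949 -0.316  0.013  0.44 ]
 [-0.166  0.463 -0.871  0.276]
 [ 0.269 -0.828 -0.491  0.569]
 [ 0.     0.     0.     1.   ]]
[0.31  0.482 0.514]
rack 0.71 [318.5, 277.5] 7684
rack_guide 0.67 [263.7, 239.5] 1255
{'clock': 0.3, 'joints': array([ 1.242,  0.116,  1.442, -0.   ,  1.584, -0.038]), 'dq': array([-0.001, -0.001, -0.003, -0.   ,  0.001, -0.001]), 'joint_torque': array([ -0.001, -72.016, -62.194,   0.078,   0.021,  -0.   ]), 'ee_pos': array([0.194, 0.647, 0.218]), 'orientation': array([-0.455, -3.108,  0.001]), 'force': array([-0.005, -0.652,  0.23 ]), 'torque': array([-0.004, -0.011,  0.023]), 'finger_force': 0.0, 'gripper_width': 0.09330420336025046}
```

View pics/scene0.png

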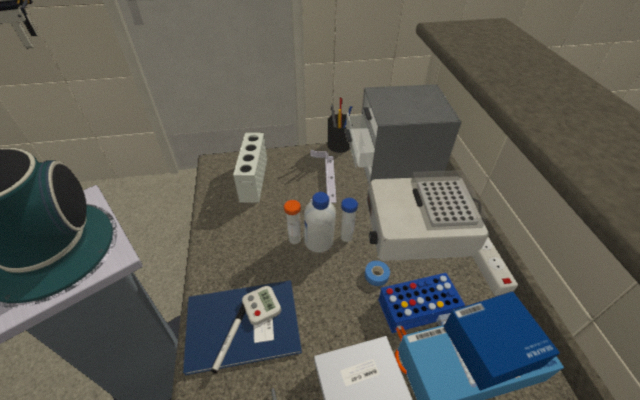

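View pics/side0.png

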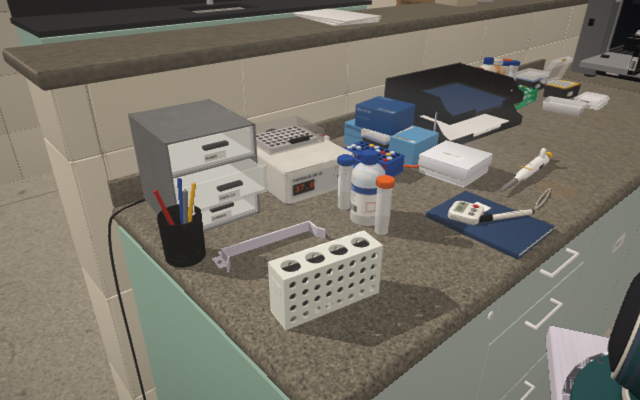

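The scene view shows the rack at about (252,165) with the guide behind it at (328,175). The side view shows the well side facing the camera at (325,280), the guide from (217,262) to (322,232), and the tubes and bottle at about (365,200).

```bash
cat >> look.py <<'E'
from scipy.optimize import minimize
def T(x,y,a):
    c,s=np.cos(a),np.sin(a); return np.array([[c,-s,0,x],[s,c,0,y],[0,0,1,0],[0,0,0,1]])
def proj(f,P):
    P=np.c_[P,np.ones(len(P))]@f["view"].T
    return np.c_[f["fx"]*P[:,0]/P[:,2]+f["cx"],f["fy"]*P[:,1]/P[:,2]+f["cy"]]
def unproj(f,px,z):
    V=f["view"];R=V[:3,:3];o=-R.T@V[:3,3]
    d=R.T@np.array([(px[0]-f["cx"])/f["fx"],(px[1]-f["cy"])/f["fy"],1]); return o+d*(z-o[2])/d[2]
def tp(M,P): return np.asarray(P)@M[:3,:3].T+M[:3,3]
def box(x0,x1,y0,y1,z0,z1): return np.array([[x,y,z] for x in(x0,x1) for y in(y0,y1) for z in(z0,z1)],float)
def render(f,M,boxes,S=4):
    m=np.zeros((400*S,640*S),np.uint8)
    for b in boxes:
        h=cv2.convexHull(proj(f,tp(M,b)).astype(np.float32))
        cv2.fillConvexPoly(m,np.round((h+.5)*S-.5).astype(np.int32),1)
    return m
def fit(fm,boxes,x0):
    ms=[(f,cv2.resize(m.astype(np.uint8),None,fx=4,fy=4,interpolation=cv2.INTER_NEAREST)) for f,m in fm]
    def cost(p):
        c=0
        for f,m in ms:
            r=render(f,T(*p),boxes); c+=1-(r&m).sum()/max(1,(r|m).sum())
        return c
    s=np.array(x0)+np.array([[0,0,0],[.02,0,0],[0,.02,0],[0,0,.15]])
    r=minimize(cost,x0,method="Nelder-Mead",options=dict(initial_simplex=s,xatol=2e-4,fatol=1e-4,maxiter=150))
    return r.x,r.fun
RACK=[box(-.0255,.0255,-.0875,.0875,0,.095)]
t=.004
GUIDE=[box(0,t,-.0945,.0945,0,.022),box(-.026,0,.0905,.0945,0,.022),box(-.026,0,-.0945,-.0905,0,.022)]
E
python3 - <<'E'
from look import *
np.set_printoptions(precision=4,suppress=True)
fm={"rack":[],"rack_guide":[]}; fs={}
for c in ("scene","side"):
    f=fs[c]=eyes.grab_frame(c)
    for n in fm:
        r=spotter.regions_of(n,c)
        fm[n].append((f,r[0]["region"]))
f=fs["side"]
p0=unproj(f,(325,285),.047); g0=unproj(f,(268,243),.011); print(p0,g0)
d=g0-p0; a=np.arctan2(d[1],d[0])
for lab,sel in (("both",slice(0,2)),("scene",slice(0,1)),("side",slice(1,2))):
    for aa in (a-.15,a+.15):
        print(lab,fit(fm["rack"][sel],RACK,[p0[0],p0[1],aa]))
R=fit(fm["rack"],RACK,[p0[0],p0[1],a])[0]
print("guide",fit(fm["rack_guide"][1:],GUIDE,[g0[0],g0[1],R[2]]))
im=cv2.cvtColor(f["frame"],cv2.COLOR_RGB2BGR)
h=proj(f,tp(T(*R),RACK[0]))
cr=cv2.resize(im[195:345,200:400],None,fx=4,fy=4,interpolation=cv2.INTER_CUBIC)
for q in h: cv2.circle(cr,tuple(int(v) for v in (q-[200,195]+.5)*4),3,(0,0,255),-1)
cv2.imwrite("pics/crop1.png",cr)
E
```

```text
Traceback (most recent call last):
IndexError: list index out of range
```

```bash
cat >> look.py <<'E'
def see(c,n,tries=4):
    for _ in range(tries):
        f=eyes.grab_frame(c); r=spotter.regions_of(n,c)
        if r and r[0]["confidence"]>.4: return f,r[0]["region"]
    return None
E
python3 - <<'E'
from look import *
np.set_printoptions(precision=4,suppress=True)
fm={n:[see(c,n) for c in ("scene","side")] for n in ("rack","rack_guide")}
f=fm["rack"][1][0]
p0=unproj(f,(325,285),.047); g0=unproj(f,(268,243),.011); print(p0,g0)
d=g0-p0; a=np.arctan2(d[1],d[0])
for lab,sel in (("both",slice(0,2)),("scene",slice(0,1)),("side",slice(1,2))):
    for aa in (a-.15,a+.15):
        print(lab,fit(fm["rack"][sel],RACK,[p0[0],p0[1],aa]))
R=fit(fm["rack"],RACK,[p0[0],p0[1],a])[0]
print("guide",fit(fm["rack_guide"][1:],GUIDE,[g0[0],g0[1],R[2]]))
im=cv2.cvtColor(f["frame"],cv2.COLOR_RGB2BGR)
h=proj(f,tp(T(*R),RACK[0]))
cr=cv2.resize(im[195:345,200:400],None,fx=4,fy=4,interpolation=cv2.INTER_CUBIC)
for q in h: cv2.circle(cr,tuple(int(v) for v in (q-[200,195]+.5)*4),3,(0,0,255),-1)
cv2.imwrite("pics/crop1.png",cr)
E
```

```text
[ 0.4884 -0.0779  0.047 ] [ 0.6432 -0.205   0.011 ]
both (array([ 0.4926, -0.095 , -0.6899]), np.float64(0.06963737066626474))
both (array([ 0.4925, -0.0952, -0.6884]), np.float64(0.06773952886399581))
scene (array([ 0.4924, -0.0951, -0.6918]), np.float64(0.04768143423547666))
scene (array([ 0.4921, -0.095 , -0.6868]), np.float64(0.04653657186353888))
side (array([ 0.4926, -0.0957, -0.6999]), np.float64(0.01819172467633856))
side (array([ 0.4926, -0.0954, -0.697 ]), np.float64(0.017993164062499956))
guide (array([ 0.653 , -0.2133, -0.6387]), np.float64(0.23206935808739815))
```

View pics/crop1.png

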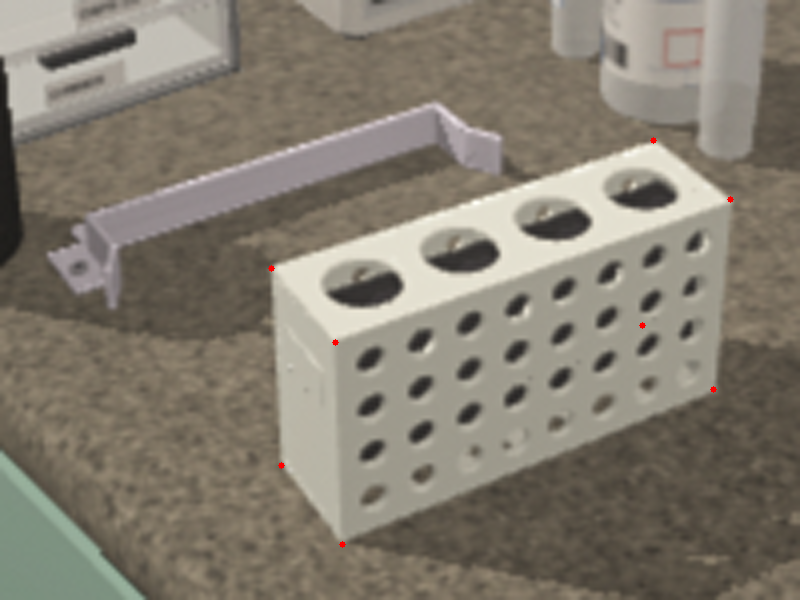

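The crop shows the rack outline fits to about a pixel. The stop's top corners are at crop (90,213) and (437,103), the right bottom inner corner is at (443,140), and the right flare tip is at (500,135).

```bash
python3 - <<'E'
from look import *
np.set_printoptions(precision=4,suppress=True)
f=eyes.grab_frame("side")
u=lambda x,y,z: unproj(f,(x/4+199.5,y/4+194.5),z)
A=u(90,213,.022);B=u(437,103,.022);C=u(443,140,0);D=u(500,135,.022);E=u(108,305,0); F=u(500,172,0)
for n,v in zip("ABCDEF",(A,B,C,D,E,F)): print(n,v)
print(np.linalg.norm(A-B))
d=A-B; a=np.arctan2(-d[0],d[1]); m=(A+B)/2
print("guide",m,a)
for p in (C,D,E,F,[.4926,-.0953,0]): print(tp(np.linalg.inv(T(m[0],m[1],a)),p))
# overlay on scene + side, upscale
GT=np.array([[-.043,.0995,.022],[-.026,.0905,.022],[0,.0905,.022],[0,-.0905,.022],[-.026,-.0905,.022],[-.043,-.0995,.022]])
fs=eyes.grab_frame("scene"); out=[]
for ff,(x0,y0) in ((f,(205,210)),(fs,(270,120))):
    im=cv2.cvtColor(ff["frame"],cv2.COLOR_RGB2BGR)[y0:y0+75,x0:x0+130]; im=cv2.resize(im,None,fx=5,fy=5,interpolation=cv2.INTER_CUBIC)[:, :650]
    im=cv2.resize(im,(520,300))
    for z,c in ((.022,(0,0,255)),(0,(0,255,0))):
        g=GT.copy();g[:,2]=z
        q=(proj(ff,tp(T(m[0],m[1],a),g))-[x0,y0]+.5)*4
        cv2.polylines(im,[np.round(q).astype(np.int32)],False,c,1)
    out.append(im)
cv2.imwrite("pics/g1.png",np.vstack(out))
E
```

```text
A [ 0.7081 -0.1479  0.022 ]
B [ 0.5931 -0.2924  0.022 ]
C [ 0.5904 -0.2937  0.    ]
D [ 0.5539 -0.2741  0.022 ]
E [ 0.683  -0.1146  0.    ]
F [ 0.5539 -0.2751  0.    ]
0.18462778215138856
guide [ 0.6506 -0.2201  0.022 ] -0.6721235242689696
[-0.0013 -0.095   0.    ]
[-0.0421 -0.1025  0.022 ]
[-0.0403  0.1028  0.    ]
[-0.0415 -0.1032  0.    ]
[-0.2014 -0.0007  0.    ]
```

View pics/g1.png

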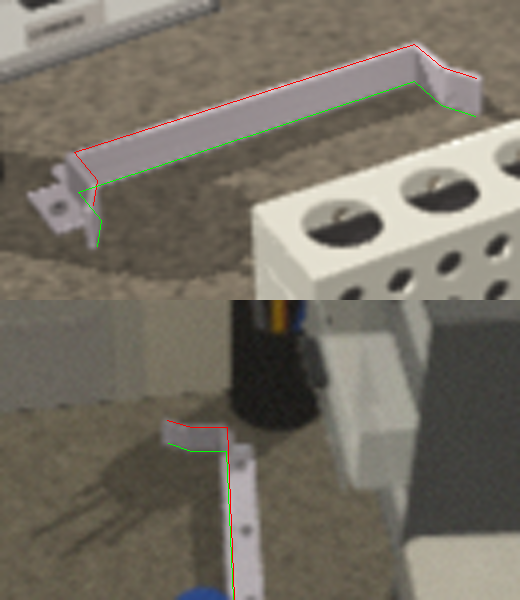

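```bash
cat >> look.py <<'E'
from scipy.spatial.transform import Rotation as Ro
G=T(.6506,-.2201,-.672)
def W(x,y,z): return tp(G,[x,y,z])
def ori(s=1,G=G):
    y=s*G[:3,1]; z=np.array([0,0,-1.]); return Ro.from_matrix(np.c_[np.cross(y,z),y,z]).as_rotvec()
E
python3 - <<'E'
from look import *
np.set_printoptions(precision=4,suppress=True)
for n in ("tube_a","bottle"):
    for c in ("scene","side"):
        f=eyes.grab_frame(c)
        for r in spotter.regions_of(n,c)[:3]:
            v,u=np.where(r["region"]); 
            if r["confidence"]>.4: print(n,c,round(r["confidence"],2),r["pixel"],"foot",tp(np.linalg.inv(G),unproj(f,(u[v>v.max()-5].mean(),v.max()),0)))
for s in (1,-1):
    for p in ((-.26,0,.25),(-.25,0,.085),(-.19,0,.085),(-.26,0,.2),(-.2,0,.03),(-.1,0,.03)):
        print(s,p,solver.solve_ik(W(*p),ori(s)))
E
```

```text
tube_a scene 0.6 [292.3, 221.8] foot [-0.082  -0.2244  0.    ]
tube_a side 0.88 [381.7, 204.9] foot [-0.0909 -0.2068  0.    ]
tube_a side 0.84 [342.2, 178.9] foot [ 0.0323 -0.201   0.    ]
bottle scene 0.86 [321.0, 221.2] foot [-0.0256 -0.248   0.    ]
bottle side 0.64 [362.6, 185.9] foot [-0.0453 -0.199   0.    ]
1 (-0.26, 0, 0.25) [-0.1861 -0.3914  1.848  -0.      1.685  -1.0849]
1 (-0.25, 0, 0.085) [-0.1963 -0.3041  2.051  -0.      1.3946 -1.0951]
1 (-0.19, 0, 0.085) [-0.25   -0.1756  1.9462 -0.      1.371  -1.1487]
1 (-0.26, 0, 0.2) [-0.1861 -0.3845  1.9231 -0.      1.603  -1.0849]
1 (-0.2, 0, 0.03) [-0.2418 -0.1449  2.014  -0.      1.2725 -1.1406]
1 (-0.1, 0, 0.03) [-0.3121  0.0567  1.8196 -0.      1.2653 -1.2109]
-1 (-0.26, 0, 0.25) [-0.1861 -0.3914  1.848  -0.      1.685   2.0567]
-1 (-0.25, 0, 0.085) [-0.1963 -0.3041  2.051  -0.      1.3946  2.0465]
-1 (-0.19, 0, 0.085) [-0.25   -0.1756  1.9462 -0.      1.371   1.9928]
-1 (-0.26, 0, 0.2) [-0.1861 -0.3845  1.9231 -0.      1.603   2.0567]
-1 (-0.2, 0, 0.03) [-0.2418 -0.1449  2.014  -0.      1.2725  2.001 ]
-1 (-0.1, 0, 0.03) [-0.3121  0.0567  1.8196 -0.      1.2653  1.9307]
```

```bash
python3 - <<'E'
from look import *
np.set_printoptions(precision=4,suppress=True)
robot.move_to(W(-.262,0,.2),ori())
robot.movel(W(-.262,0,.085),speed=.2)
print(robot.movel(W(-.222,0,.085),speed=.03,until_force=.4))
o=robot.observe(); x=tp(np.linalg.inv(G),o["ee_pos"]); print(x,o["force"],o["clock"])
robot.movel(W(x[0]+.046,0,.085),speed=.05)
robot.hold(.8)
o=robot.observe(); print(tp(np.linalg.inv(G),o["ee_pos"]),o["force"],o["clock"])
ims=[cv2.cvtColor(eyes.grab_frame(c)["frame"],cv2.COLOR_RGB2BGR) for c in ("scene","side")]
cv2.imwrite("pics/t1.png",np.hstack([ims[0][80:330,150:450],ims[1][120:370,180:480]]))
E
```

```text
True
[-0.261   0.0002  0.0859] [-0.429  -0.679   0.5528] 5.0917
[-0.215 -0.     0.085] [-0.352   0.1269  0.1406] 6.975
```

View pics/t1.png

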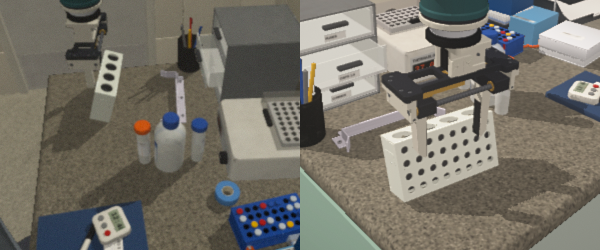

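The force trigger fired early on noise. The rack is now only part-tipped and rests against the fingertips, so I'll continue the push.

```bash
python3 - <<'E'
from look import *
np.set_printoptions(precision=4,suppress=True)
robot.movel(W(-.187,0,.085),speed=.04)
robot.hold(.7)
o=robot.observe(); print(tp(np.linalg.inv(G),o["ee_pos"]),o["force"],o["clock"])
ims=[cv2.cvtColor(eyes.grab_frame(c)["frame"],cv2.COLOR_RGB2BGR) for c in ("scene","side")]
cv2.imwrite("pics/t2.png",np.hstack([ims[0][80:330,150:450],ims[1][120:370,180:480]]))
E
```

```text
[-0.187  0.     0.085] [-0.2303  0.2584  0.0571] 8.625
```

View pics/t2.png

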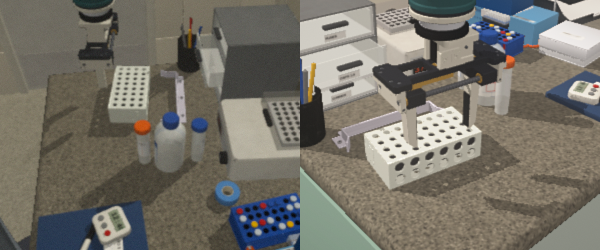

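The rack lies flat with the 32 wells up, just short of the guide. Next I back off, measure its pose and then push.

```bash
python3 - <<'E'
from look import *
np.set_printoptions(precision=4,suppress=True)
robot.movel(W(-.235,0,.085),speed=.2)
B=[box(-.0475,.0475,-.0875,.0875,0,.051)]
for c in ("scene","side"):
    q=fit([see(c,"rack")],B,[*W(-.128,0,0)[:2],-.672])
    print(c,q[1],tp(np.linalg.inv(G),[*q[0][:2],0]),q[0][2]+.672)
robot.movel(W(-.235,0,.03),speed=.2)
print(robot.observe()["clock"],robot.observe()["force"])
E
```

```text
scene 0.05035971223021585 [-0.1256 -0.0048  0.    ] -0.02571279354263012
side 0.1788845102139296 [-0.1256 -0.0022  0.    ] -0.032507168562211364
9.7417 [-0.3096  0.0632  0.3013]
```

```bash
python3 - <<'E'
from look import *
np.set_printoptions(precision=4,suppress=True)
robot.movel(W(-.19,-.002,.03),speed=.15,until_force=12)
for x in (-.15,-.125,-.112,-.085):
    h=robot.movel(W(x,-.002,.03),speed=.04,until_force=12)
    o=robot.observe(); print(h,tp(np.linalg.inv(G),o["ee_pos"]),G[:3,:3].T@o["force"],o["clock"])
    if h: break
ims=[cv2.cvtColor(eyes.grab_frame(c)["frame"],cv2.COLOR_RGB2BGR) for c in ("scene","side")]
cv2.imwrite("pics/t3.png",np.hstack([cv2.resize(ims[0][130:230,230:350],(480,400),interpolation=2),ims[1][180:330,200:400].repeat(2,0).repeat(2,1)[:,:320].copy()]) if 0 else np.hstack([cv2.resize(ims[0][130:230,260:360],(400,400),interpolation=2),cv2.resize(ims[1][190:330,200:340],(400,400),interpolation=2)]))
E
```

```text
False [-0.15   -0.002   0.0299] [ 0.0464 -0.8307  0.1524] 11.3417
False [-0.1249 -0.002   0.03  ] [-0.6241 -0.1195  0.3143] 12.1167
False [-0.1118 -0.002   0.0299] [-0.4997  0.6402 -0.7261] 12.5917
True [-0.1074 -0.0022  0.0297] [-3.4144 -0.3525  2.9693] 12.9167
```

View pics/t3.png

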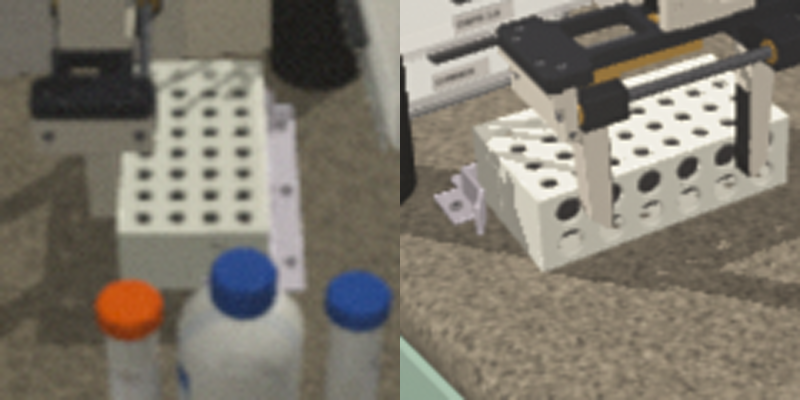

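It's seated or nearly so. A firmer push will show whether it moves further.

```bash
python3 - <<'E'
from look import *
np.set_printoptions(precision=4,suppress=True)
def rep(h): 
    o=robot.observe(); print(h,tp(np.linalg.inv(G),o["ee_pos"]),G[:3,:3].T@o["force"],G[:3,:3].T@o["torque"],o["clock"])
for k in range(2):
    rep(robot.movel(W(-.09,-.002,.03),speed=.02,until_force=20))
robot.movel(W(-.15,-.002,.03),speed=.15)
robot.movel(W(-.15,-.002,.12),speed=.25)
robot.movel(W(-.30,-.002,.2),speed=.25)
B=[box(-.0475,.0475,-.0875,.0875,0,.051)]
for c in ("scene","side"):
    q=fit([see(c,"rack")],B,[*W(-.05,0,0)[:2],-.672])
    print(c,q[1],tp(np.linalg.inv(G),[*q[0][:2],0]),q[0][2]+.672)
ims=[cv2.cvtColor(eyes.grab_frame(c)["frame"],cv2.COLOR_RGB2BGR) for c in ("scene","side")]
cv2.imwrite("pics/t4.png",np.hstack([cv2.resize(ims[0][140:210,280:350],(400,560),interpolation=2),cv2.resize(ims[1][200:300,210:280],(392,560),interpolation=2)]))
E
```

```text
True [-0.1075 -0.0023  0.029 ] [ 0.1128 -0.8196 -0.4862] [-0.0148 -0.025   0.0079] 13.325
True [-0.1076 -0.0024  0.0284] [ 0.4807 -0.4281 -0.0879] [-0.0311 -0.0042 -0.0074] 13.6333
scene 0.1283129613941668 [-0.0502  0.0012  0.    ] 0.005482494222007417
side 0.03392163495748135 [-0.0494 -0.0031  0.    ] -0.004814330243800291
```

View pics/t4.png

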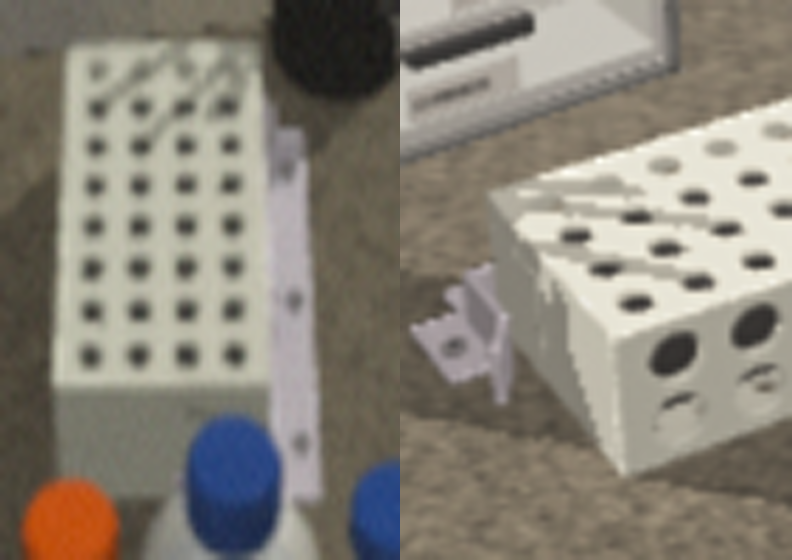

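The measured centre is x≈-49.5 mm with yaw about 0, so it's home within measuring error. To make sure both ends are flush, I'll push each end and then the middle with the fingers closed.

```bash
python3 - <<'E'
from look import *
np.set_printoptions(precision=4,suppress=True)
robot.command_gripper(0.0)
robot.movel(W(-.15,.045,.12),speed=.25)
for y in (.045,-.045,0):
    robot.movel(W(-.15,y,.12 if y==.045 else .03),speed=.15); robot.movel(W(-.15,y,.03),speed=.2) if y==.045 else 0
    robot.movel(W(-.115,y,.03),speed=.1,until_force=20)
    robot.hold(.2)
    for k in range(2):
        h=robot.movel(W(-.09,y,.03),speed=.02,until_force=20)
        o=robot.observe(); print(h,tp(np.linalg.inv(G),o["ee_pos"]),G[:3,:3].T@o["force"],o["clock"])
    robot.movel(W(-.15,y,.03),speed=.1)
robot.movel(W(-.15,0,.12),speed=.25)
robot.movel(W(-.30,0,.2),speed=.25)
B=[box(-.0475,.0475,-.0875,.0875,0,.051)]
for c in ("scene","side"):
    q=fit([see(c,"rack")],B,[*W(-.05,0,0)[:2],-.672])
    print(c,q[1],tp(np.linalg.inv(G),[*q[0][:2],0]),q[0][2]+.672)
print(robot.observe()["clock"])
E
```

```text
True [-0.1076  0.045   0.0297] [-1.6742 -0.0895  1.0221] 20.175
True [-0.1078  0.0448  0.0291] [0.272  0.5385 0.9575] 20.4833
True [-0.1075 -0.045   0.0297] [-2.3865 -0.6646  0.9723] 23.1083
True [-0.1076 -0.0451  0.0292] [-0.0327  0.5531  0.1334] 23.4167
True [-0.1077 -0.      0.0297] [-2.1947 -0.8457  1.0451] 25.75
True [-0.1079 -0.0001  0.0291] [-0.5815 -0.1689 -0.3198] 26.0667
scene 0.08127430451690099 [-0.0499 -0.0021  0.    ] -0.002014700373044187
side 0.021027446108542125 [-0.05   -0.0027  0.    ] 0.014263497285270765
28.175
```

```bash
python3 -c "
from look import *
print(robot.close_job())"
```

```text
the job is handed in; nothing more can be done
None
```

I tipped the rack flat with its 32 wells up and pushed it into the guide: it met a hard stop at both ends and the middle at the same depth within 0.3 mm, the tubes and bottle were left alone, and I handed the job in at about 28 s.

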